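Get the spare drill battery out from among the bench stock and put it on charge

ROBOT

A 6-joint arm with a two-finger parallel gripper is mounted at the origin on the work surface. World frame = base frame: x ahead of the robot, y to its left, z up, the work surface at z = 0. Lengths are in m, angles in rad, forces in N, time in s.
With the tool pointing down it reaches from about 0.3 to 0.875 m from the base axis. Payload 6.4 kg.
Tool frame: the origin (TCP) lies at the very end of the fingers, on their centre line; the grasp point (between the pads) lies 19 mm behind it; z points along the fingers, y is the line along which they close (so a half turn about z gives the same grasp; the last joint's range is limited). The gripper opens to 88 mm and grips with 3 to 60 N. Pads are 18 mm wide; open, the fingers measure 123 mm over their backs; the gripper's body (75 mm by 187 mm) begins 45 mm behind the grasp point.
Start: joints at [-1.381, 0.181, 1.607, -0, 1.354, -0.206], TCP at [0.222, -0.531, 0.239] pointing down, gripper open.
Joint ranges: [-2.99, 2.99], [-0.89, 2.07], [0.3, 2.58], [-1.14, 4.28], [0, 2.63], [-3.12, 3.12]. Speed limits (rad/s): [2.57, 2.57, 3.01, 3.14, 3.14, 3.14].

INTERFACE

Orientations are given as a unit quaternion [x, y, z, w].
In Python, from station import env gives the robot as it stands. The module is installed in compiled form; this text tells all that it offers.
- The arm moves only by the tool send_rows, never from a script. Its argument "steps" is text: rows parted by semicolons, each of 6 numbers parted by spaces: the shift along the tool's x, y, z in units of 60 mm (1.0 is 60 mm), then the turn, a rotation vector about the tool's x, y, z in units of 0.5 rad (1.0 is 0.5 rad). A call has 1 to 12 rows; each row shifts and turns the commanded pose from where the row before left it, along the tool's axes as they then stand; what a row does not reach is not made up. A row lasts 1/8 s, in which the tool goes at most 62.5 mm and 10.7 degrees, less where a joint would pass 70% of its speed; a pose out of reach is approached as far as the arm can. A call with a number of a shift or a turn outside -1 to 1 is refused whole. A call with a gripper value outside its range is refused whole. "fingers" is the opening, from 0 (shut) to 1 (fully open), set as the call begins (left out, the last holds). The fingers move at their own pace and stop on an object; "squeeze" is the grip in N (left out, the last holds). Time passes only in rows, so rows that do not move let the fingers close. It gives the time, the measured TCP pose, the force, the opening and the grip force at its end, in the units of the state.
- env.get_state(): the state, without advancing time (a new reading comes with each control period).
- env.camera(name): name is "scene" or "top" or "wrist"; returns the picture (400x640x3 uint8, red, green, blue); there is no depth.
- env.get_calibration(name): a dict with "intrinsics" (3x3 intrinsics, pixels), "xyz" and "orientation" of the camera in the world. Camera axes: x right, y up, looking along -z (the intrinsics and any distortion apply to the point x, -y, -z); pixel columns grow to the right and rows downward; lengths in m; the calibration is good to about 2 mm. The wrist camera is an equidistant fisheye: a pixel r from the principal point sees the ray r / f radians off the axis. A picture is of the moment at which its call begins: read the wrist's pose just before it. get_calibration takes no time and is no camera call; for the wrist camera it gives the pose at the moment of the call.
- env.finish_job(): hands the job in; it is judged then, once.
Trained networks look in the newest picture that a camera, given by its name, has taken for a name from the list of things; names that differ only in an ending like _2 or _b are one class to them, and where a whole thing is asked for, a point or a joint stands for the part that bears it (a point fixed in the world has none). Each returns a list of dicts, best first, with "score" (0 to 1); they miss things now and then, are a little off and sometimes report something else, mostly with a low value. They report only what shows in the picture. A call takes as long as a camera call. They do not tell look-alikes from the thing itself.
- env.cut_out(label, camera): "region" (400x640 bool, what is visible of it) and "pixel" ([row, column] in pixels, amid what is visible of it).
The state is a dict: "time": time; "joints": joint angles; "dq": joint speeds; "joint_efforts": joint torques, N m; "position": TCP position; "orientation": TCP orientation; "contact_force": force on the tool from outside, world axes, zero at the start; "moment": the same for the moment, N m; "grip_width": finger opening in m; "finger_force": force on a finger pad.
Only numpy, scipy, OpenCV 4.12 (cv2) and the standard library are available. Lean on these libraries where they do the work, as an engineer would, in place of code of your own. Each camera call takes 0.05 s, during which the arm holds its last target. There are 200 camera calls.

TASK

The black drill battery lying on the stock board is hemmed in by a spray can, a square oil tin and a screw carton: first stand all three of them upright on the black rubber mat at the side, leaving the battery where it is until they are clear, then lift the battery out and set it gently, flat and lengthwise, in the recess of the charger while the three wait on the mat. Then put the three back on the stock board, each standing upright and centred on the plate of its own outline (can on the round plate, tin squarely on the square plate, carton lengthwise on the oblong plate). Do not tip any of them over on the way.

Things in the scene. Friction and masses are not known exactly. Their poses are not given: they have to be found in the camera images.
- spray_can: plain aluminium round spray can with grey cap, diameter 52 to height 108, then a narrower cap of diameter 42 up to 140 mm overall; about 0.3 kg; origin at centre of its underside, z up. Starts on round_plate.
- oil_tin: square sheet-steel oil tin, 50 x 50 mm, shoulders 117 mm high, with a small cap (diameter 28) up to 130 mm; about 0.35 kg; origin at centre of its underside, x and y along its sides, z up. Starts on square_plate.
- screw_carton: brown cardboard carton of screws, 42 mm (its x) x 66 mm (its y) x 125 mm high; rigid; about 0.4 kg; origin at centre of its underside, z up. Starts on oblong_plate, its y along the plate's y.
- battery: black slim drill battery lying flat on the bare wooden stock board between the two front plates and the rear plate: body 46 mm (its x) x 92 mm (its y) x 38 mm high, with a grey contact rail 26 x 70 mm on top (46 mm high overall); about 0.4 kg; origin at centre of its underside, z up. Too long to grasp along y: grasp it across its x. Either way round will do in the charger.
- round_plate: round sheet-steel plate, diameter 72, 4 mm thick, fixed on the 9 mm thick stock board (a wooden board 270 x 260 mm with low lips at its left and right edges, 16 mm high from the bench); home of the spray can; origin at centre of its underside, so its top is 4 mm higher. Which of the three places on the board (two in front, one at the rear) each plate has varies.
- square_plate: square sheet-steel plate, 72 x 72 x 4 mm, fixed on the stock board; home of the oil tin; origin at centre of its underside, x and y along its sides.
- oblong_plate: oblong sheet-steel plate, 64 mm (its x) x 88 mm (its y) x 4 mm, fixed on the stock board; home of the screw carton; origin at centre of its underside.
- mat: black rubber mat fixed flat on the bench on one side of the stock board (left or right varies), 300 mm (its x) x 130 mm (its y) x 4 mm thick: the side area where the three things wait, anywhere on it; origin at centre of its underside.
- charger: grey bench charger fixed on the other side, 140 mm (its x) x 136 mm (its y), with a black-rimmed rectangular recess open to the top: inside 66 mm (x) x 112 mm (y), floor 20 mm above the charger's underside, rim top at 28 mm (8 mm deep; rim walls 10 mm thick). The battery lies in it with its length along the charger's y, with about 10 mm of play all round; origin at centre of its underside.
Mind the look-alikes: they are no part of the job. What is shaped like the oil_tin but orange or red is not meant.

How it is judged:
On the way, in this order (a step that is already met when the one before it is completed fails the run):
1. the can, the tin and the carton all stand released on the mat, and the battery has not been taken yet (x of spray_can in the frame of mat between -0.15 and 0.15 m and y of spray_can in the frame of mat between -0.065 and 0.065 m and z of each of spray_can, oil_tin, screw_carton in the frame of mat below 0.009 m and angle between each of spray_can, oil_tin, screw_carton's own z axis and vertical below 0.12 rad and contact force between each of spray_can, oil_tin, screw_carton and the fingers below 0.1 N and x of oil_tin in the frame of mat between -0.15 and 0.15 m and y of oil_tin in the frame of mat between -0.065 and 0.065 m and x of screw_carton in the frame of mat between -0.15 and 0.15 m and y of screw_carton in the frame of mat between -0.065 and 0.065 m and distance of battery from where it was at the start of the episode below 0.03 m), for 0.2 s.
2. the battery lies released in the charger's recess while the three still wait on the mat (x of spray_can in the frame of mat between -0.15 and 0.15 m and y of spray_can in the frame of mat between -0.065 and 0.065 m and z of each of spray_can, oil_tin, screw_carton in the frame of mat below 0.009 m and angle between each of spray_can, oil_tin, screw_carton's own z axis and vertical below 0.12 rad and contact force between each of spray_can, oil_tin, screw_carton, battery and the fingers below 0.1 N and x of oil_tin in the frame of mat between -0.15 and 0.15 m and y of oil_tin in the frame of mat between -0.065 and 0.065 m and x of screw_carton in the frame of mat between -0.15 and 0.15 m and y of screw_carton in the frame of mat between -0.065 and 0.065 m and x of battery in the frame of charger between -0.014 and 0.014 m and y of battery in the frame of charger between -0.014 and 0.014 m and z of battery in the frame of charger between 0.016 and 0.024 m and angle between battery's own z axis and vertical below 0.1 rad and angle between the y axis of battery and the y axis of charger, either way round below 0.3 rad), for 0.2 s.
At the end, for the whole second after the job is handed in: Battery flat in the charger's recess, within 14 mm of its centre in x and y, lengthwise within 0.3 rad; can, tin and carton each upright (tilt under 0.1 rad) on the plate of its own outline, centred within 15 mm, tin and carton square to their plates within 0.3 rad; all released and at rest (x of battery in the frame of charger between -0.014 and 0.014 m and y of battery in the frame of charger between -0.014 and 0.014 m and z of battery in the frame of charger between 0.016 and 0.024 m and angle between each of battery, spray_can, oil_tin, screw_carton's own z axis and vertical below 0.1 rad and angle between the y axis of battery and the y axis of charger, either way round below 0.3 rad and contact force between battery and the fingers below 0.1 N and horizontal distance between spray_can and round_plate below 0.015 m and z of spray_can in the frame of round_plate below 0.009 m and linear speed of each of spray_can, oil_tin, screw_carton, battery below 0.02 m/s and angular speed of each of spray_can, oil_tin, screw_carton below 0.2 rad/s and horizontal distance between oil_tin and square_plate below 0.015 m and z of oil_tin in the frame of square_plate below 0.009 m and horizontal distance between screw_carton and oblong_plate below 0.015 m and z of screw_carton in the frame of oblong_plate below 0.009 m and angle between the y axis of screw_carton and the y axis of oblong_plate, either way round below 0.3 rad and (angle between the x axis of oil_tin and the x axis of square_plate, either way round below 0.3 rad or angle between the x axis of oil_tin and the y axis of square_plate, either way round below 0.3 rad)); the robot touches nothing.
It fails at once if the can, the tin or the carton is tipped over (more than 0.6 rad) (angle between any of spray_can, oil_tin, screw_carton's own z axis and vertical above 0.6 rad).
It fails at once if the battery is dropped or driven hard into the charger (over 80 N) (contact force between battery and charger above 80 N).
It also fails if it takes over 136 s, if anything falls off the work surface, if the arm or the gripper's body presses on something with over 40 N, if the wrist force passes 120 N, or if a joint passes its speed limit or range.

## Working session

There is one attempt and no reset: what is moved stays moved. The work goes in short steps, Python scripts to look and compute and a tool call to move; the robot and the scene stay as the last step left them, time stands still between calls to the robot, and variables do not carry over. Pictures are saved under pics/ and viewed, at most 14 in all, crops included, and the job is handed in when it is done.

Besides the shell and the picture viewer there is one more tool, called after "Call:" as a command line: name --argument value ..., lists and objects as JSON in quotes. send_rows: Moves the arm, as the interface text tells. Shifts and turns lie within -1 to 1; 1 stands for 60 mm of shift or 0.5 rad of turn. Its arguments: {"type":"object","properties":{"steps":{"type":"string"},"fingers":{"type":"number"},"squeeze":{"type":"number"}},"required":["steps"]}

```bash
mkdir -p pics; cat > h.py <<'E'
import numpy as np, cv2
from scipy.spatial.transform import Rotation as R
from station import env
def cal(n):
    c=env.get_calibration(n); return np.array(c["intrinsics"]),np.array(c["xyz"]),R.from_quat(c["orientation"]).as_matrix()
def topix(n,P):
    K,t,M=cal(n); p=(np.atleast_2d(P)-t)@M; p=p*[1,-1,-1]; q=p@K.T; return q[:,:2]/q[:,2:]
def plane(n,uv,z):
    K,t,M=cal(n); uv=np.atleast_2d(np.asarray(uv,float)); d=np.c_[uv,np.ones(len(uv))]@np.linalg.inv(K).T*[1,-1,-1]@M.T
    return t+d*((z-t[2])/d[:,2])[:,None]
def save(n,name):
    im=env.camera(n); cv2.imwrite(f"pics/{name}.png",im[...,::-1]); return im
E
python3 - <<'E'
from h import *
print(env.get_state())
for n in("top","scene"):
    save(n,n+"0"); c=env.get_calibration(n); print(n,c)
    for l in "spray_can oil_tin screw_carton battery round_plate square_plate oblong_plate mat charger".split():
        for r in env.cut_out(l,n)[:3]: print(n,l,round(r["score"],2),r["pixel"],int(r["region"].sum()))
E
```

```text
{'time': 0.0, 'joints': array([-1.38131497e+00,  1.81561707e-01,  1.60795777e+00,  3.20814693e-05,
        1.35376328e+00, -2.06307374e-01]), 'dq': array([-0.00016247, -0.00020892,  0.00222164,  0.00037476, -0.00181322,
       -0.00061733]), 'joint_efforts': array([-7.61299452e-04, -4.33870947e+01, -3.41843534e+01,  7.01864040e-02,
        3.86332569e-02, -1.45679483e-04]), 'position': array([ 0.22160784, -0.53003443,  0.23782278]), 'orientation': array([ 9.80483061e-01,  1.96601761e-01,  2.27703014e-05, -8.44891139e-04]), 'contact_force': array([-0.76731044,  0.1707648 , -0.48060813]), 'moment': array([0.03096423, 0.02939555, 0.04379286]), 'finger_force': 0.0, 'grip_width': 0.08789258490315258}
top {'intrinsics': array([[451.70747063,   0.        , 316.52588457],
       [  0.        , 451.70747063, 204.04551031],
       [  0.        ,   0.        ,   1.        ]]), 'xyz': array([ 0.38640892, -0.02441164,  1.05771742]), 'orientation': array([ 0.08228128, -0.07189408, -0.6671402 ,  0.73687515])}
top spray_can 0.74 [273.6, 296.5] 496
top oil_tin 0.89 [178.9, 172.4] 938
top oil_tin 0.68
[... 322 characters left out ...]
71
top charger 0.86 [249.7, 175.2] 3789
scene {'intrinsics': array([[363.56489225,   0.        , 315.16095587],
       [  0.        , 363.56489225, 201.88800111],
       [  0.        ,   0.        ,   1.        ]]), 'xyz': array([ 1.29519074, -0.01969906,  0.66851324]), 'orientation': array([0.28484051, 0.2879666 , 0.63698781, 0.65588691])}
scene spray_can 0.94 [149.0, 331.3] 742
scene oil_tin 0.93 [201.5, 404.7] 1262
scene oil_tin 0.89 [198.1, 457.8] 1125
scene oil_tin 0.87 [190.8, 323.8] 999
scene screw_carton 0.58 [154.0, 299.8] 1110
scene battery 0.81 [187.3, 314.2] 211
scene square_plate 0.47 [215.6, 318.3] 226
scene oblong_plate 0.59 [179.8, 284.1] 84
scene mat 0.89 [185.5, 213.3] 2927
```

View pics/top0.png

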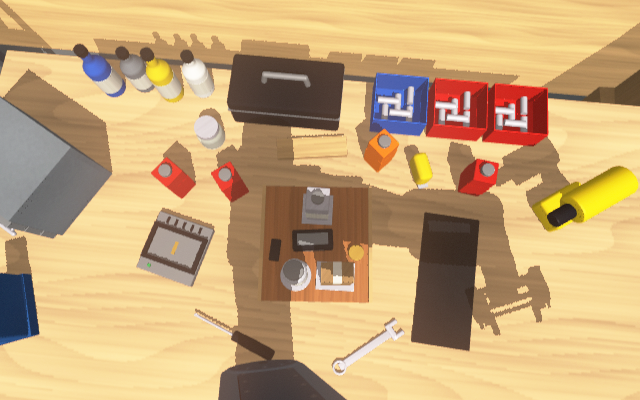

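View pics/scene0.png

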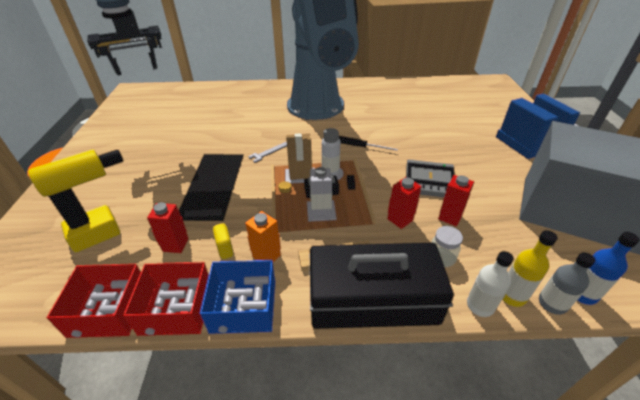

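Top view: the aluminium can is at (295,272), the carton at (336,274), the grey tin at the rear at (317,206), and the battery at (312,240). The mat is on the right at (445,284) and the charger on the left at (175,248). Look-alikes are the red tins at (173,177), (230,181) and (479,177) and the orange one at (382,149). I choose the grey steel tin at (317,206). A black object at (275,250) and a yellow one at (355,252) also lie on the board.

```bash
python3 - <<'E'
from h import *
im=cv2.imread("pics/top0.png"); 
c=cv2.resize(im[165:365,120:390],None,fx=2.95,fy=2.95,interpolation=cv2.INTER_CUBIC); cv2.imwrite("pics/crop1.png",c)
for nm,uv,z in [("mat",[[426,213],[479,221],[470,350],[412,341]],.004),("board",[[266,187],[368,187],[369,301],[262,300]],.01),("batt",[[292,231],[332,230],[332,250],[293,250]],.05),("ch",[[165,209],[215,224],[195,285],[138,268]],.02)]:
    print(nm,plane("top",uv,z).round(3).tolist())
E
```

```text
mat [[0.623, -0.258, 0.004], [0.616, -0.384, 0.004], [0.322, -0.37, 0.004], [0.328, -0.241, 0.004]]
board [[0.648, 0.127, 0.01], [0.672, -0.116, 0.01], [0.406, -0.138, 0.01], [0.384, 0.104, 0.01]]
batt [[0.542, 0.051, 0.05], [0.553, -0.039, 0.05], [0.508, -0.043, 0.05], [0.499, 0.044, 0.05]]
ch [[0.569, 0.356, 0.02], [0.545, 0.233, 0.02], [0.402, 0.258, 0.02], [0.427, 0.394, 0.02]]
```

View pics/crop1.png

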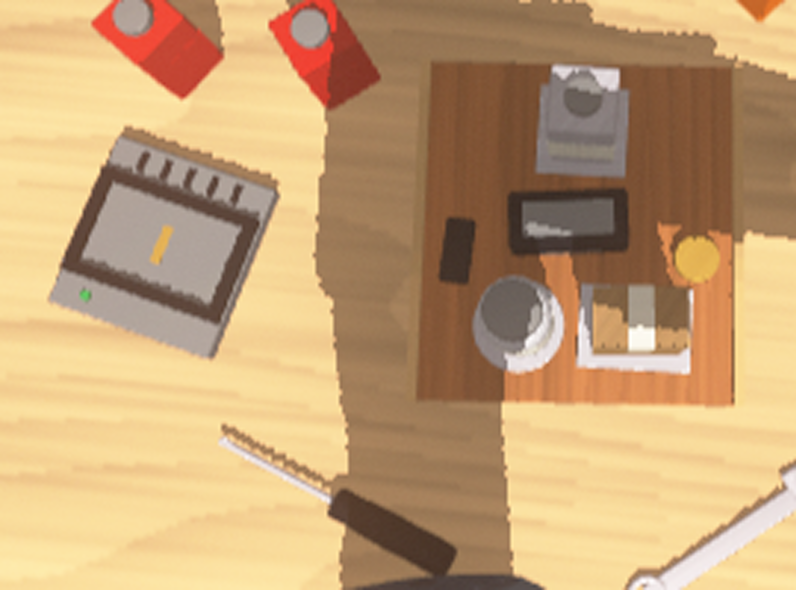

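```bash
cat > fit.py <<'E'
from h import *
from scipy.optimize import minimize
def box(x,y,z0,z1): return np.array([[a*x/2,b*y/2,c] for a in(-1,1) for b in(-1,1) for c in(z0,z1)])
def cyl(d,z0,z1): 
    t=np.linspace(0,2*np.pi,40,endpoint=False); return np.array([[d/2*np.cos(a),d/2*np.sin(a),c] for a in t for c in(z0,z1)])
M={"spray_can":[cyl(.052,0,.108),cyl(.042,.108,.14)],"oil_tin":[box(.05,.05,0,.117),cyl(.028,.117,.13)],
"screw_carton":[box(.042,.066,0,.125)],"battery":[box(.046,.092,0,.038),box(.026,.07,.038,.046)],
"round_plate":[cyl(.072,0,.004)],"square_plate":[box(.072,.072,0,.004)],"oblong_plate":[box(.064,.088,0,.004)],
"mat":[box(.3,.13,0,.004)],"charger":[box(.14,.136,0,.022)]}
S=4
def mask(l,n,p,z):
    m=np.zeros((400*S,640*S),np.uint8); c,s=np.cos(p[2]),np.sin(p[2])
    for P in M[l]:
        W=P@np.array([[c,s,0],[-s,c,0],[0,0,1]])+[p[0],p[1],z]
        q=(topix(n,W)+.5)*S; h=cv2.convexHull(q.astype(np.float32)); cv2.fillConvexPoly(m,np.round(h).astype(np.int32),1)
    return m
def fit(l,p0,z,cams=("top","scene"),maxd=.06,yaw=True):
    obs=[]
    for n in cams:
        rr=[(r["score"],r["region"]) for r in env.cut_out(l,n)]
        px=topix(n,[p0[0],p0[1],z+max(P[:,2].max() for P in M[l])/2])[0]
        best=None
        for s,r in rr:
            y,x=np.nonzero(r); d=np.hypot(x.mean()-px[0],y.mean()-px[1])
            if d<25 and (best is None or d<best[0]): best=(d,r)
        if best is not None: obs.append((n,cv2.resize(best[1].astype(np.uint8),None,fx=S,fy=S,interpolation=cv2.INTER_NEAREST)))
    if not obs: return None
    def ious(p): 
        o=[]
        for n,b in obs:
            m=mask(l,n,p,z); o.append((m&b).sum()/(m|b).sum())
        return o
    f=lambda p:-np.mean(ious(p))
    best=None
    for dy in ((-.3,0,.3) if yaw else (0,)):
        s=np.array([p0[0],p0[1],p0[2]+dy]); sim=np.vstack([s,s+[.01,0,0],s+[0,.01,0],s+[0,0,.15]])
        r=minimize(f,s,method="Nelder-Mead",options=dict(initial_simplex=sim,xatol=2e-4,fatol=1e-4,maxiter=70))
        if best is None or r.fun<best.fun: best=r
    return best.x.round(4).tolist(),[(n,round(float(i),2)) for (n,_),i in zip(obs,ious(best.x))]
E
python3 - <<'E'
from fit import *
env.camera("top");env.camera("scene")
a=.09
for cams in(("top",),("scene",),("top","scene")):
    print(cams)
    for l,p,z in [("spray_can",(.45,.04,a),.013),("oil_tin",(.6,.0,a),.013),("screw_carton",(.45,-.06,a),.013),("battery",(.525,.003,a),.009)]:
        print(l,fit(l,p,z,cams))
print(fit("mat",(.472,-.313,.06),0,("top",)),fit("charger",(.486,.31,-.2),0,("top",)))
E
```

```text
('top',)
spray_can ([0.448, 0.0324, -0.1197], [('top', 0.89)])
oil_tin ([0.6037, -0.0008, 0.0611], [('top', 0.94)])
screw_carton ([0.454, -0.0558, 0.0983], [('top', 0.97)])
battery ([0.5283, 0.0038, 0.1304], [('top', 0.96)])
('scene',)
spray_can ([0.4373, 0.0349, -0.0807], [('scene', 0.83)])
oil_tin ([0.6001, 0.0016, -0.0132], [('scene', 0.96)])
screw_carton ([0.4462, -0.0545, 0.0978], [('scene', 0.95)])
battery ([0.5229, 0.005, 0.1482], [('scene', 0.35)])
('top', 'scene')
spray_can ([0.4472, 0.0337, -0.1254], [('top', 0.88), ('scene', 0.82)])
oil_tin ([0.6033, 0.0001, 0.0318], [('top', 0.93), ('scene', 0.93)])
screw_carton ([0.4538, -0.0552, 0.0952], [('top', 0.96), ('scene', 0.9)])
battery ([0.5283, 0.0043, 0.1331], [('top', 0.95), ('scene', 0.34)])
([0.4722, -0.3108, -0.055], [('top', 0.97)]) ([0.4805, 0.3198, -0.2445], [('top', 0.97)])
```

```bash
cat >> h.py <<'E'
def go(x,y,z,th,grid=1):
    """delta from now to target in tool units; th = heading of tool y"""
    s=env.get_state(); Rm=R.from_quat(s["orientation"]); 
    T=np.column_stack([[-np.sin(th),np.cos(th),0],[np.cos(th),np.sin(th),0],[0,0,-1]])
    rv=(Rm.inv()*R.from_matrix(T)).as_rotvec(); d=np.array([x,y,z])-s["position"]
    print("pos",s["position"].round(4),"t",round(s["time"],2),"F",s["contact_force"].round(1),"w",round(s["grip_width"],4),round(s["finger_force"],1))
    print(" tool-units now:",(Rm.inv().apply(d)/.06).round(3)," in target axes:",(T.T@d/.06).round(3)," turn:",(rv/.5).round(3))
E
python3 - <<'E'
from fit import *
env.camera("top")
print("cap",plane("top",[[293.9,270.8]],.153))
print("tincap",plane("top",[[120+584/2.95,165+96/2.95]],.143))
for uv in([226,174],[167,171]): 
    p=plane("top",[uv],.13)[0]; print(p,fit("oil_tin",(p[0],p[1],.5),0,("top",)))
# recess floor corners (inner) & rim outer corners from crop
q=np.array([[112,182],[240,222],[208,310],[78,265]])/2.95+[120,165]
P=plane("top",q,.022); print("recess",P.round(3).tolist(),P.mean(0))
go(.454,-.0555,.25,.095)
E
```

```text
cap [[0.44672599 0.03028581 0.153     ]]
tincap [[ 0.60266983 -0.00227321  0.143     ]]
[0.63782268 0.19875737 0.13      ] None
[0.6319991  0.32555971 0.13      ] ([0.6338, 0.332, 0.8837], [('top', 0.94)])
recess [[0.525, 0.364, 0.022], [0.504, 0.259, 0.022], [0.434, 0.273, 0.022], [0.458, 0.379, 0.022]] [0.48018045 0.31865217 0.022     ]
pos [ 0.2217 -0.5306  0.2387] t 2.15 F [ 0.1 -0.  -0.8] w 0.0883 0.0
 tool-units now: [ 6.625 -5.813 -0.188]  in target axes: [ 7.515  4.605 -0.188]  turn: [ 0.    0.   -2.54]
```

Call:
send_rows --steps "0 0 -0.1 0 0 -0.36;0 0 -0.1 0 0 -0.36;0 0 0 0 0 -0.36;0 0 0 0 0 -0.36;0 0 0 0 0 -0.36;0 0 0 0 0 -0.36;0 0 0 0 0 -0.36;0 0 0 0 0 0" --fingers 1 --squeeze 25

```text
time: 3.15
position: [0.2217, -0.5305, 0.2507]
orientation: [0.677, 0.736, 0.0, -0.0]
contact_force: [-0.4, -0.3, 0.2]
grip_width: 0.0881
finger_force: 0.0
```

Call:
send_rows --steps "0.68 0.42 0 0 0 0;0.68 0.42 0 0 0 0;0.68 0.42 0 0 0 0;0.68 0.42 0 0 0 0;0.68 0.42 0 0 0 0;0.68 0.42 0 0 0 0;0.68 0.42 0 0 0 0;0.68 0.42 0 0 0 0;0.68 0.42 0 0 0 0;0.68 0.42 0 0 0 0;0.68 0.42 0 0 0 0;0 0 0 0 0 0"

```text
time: 4.65
position: [0.4605, -0.0573, 0.2508]
orientation: [0.676, 0.737, 0.0, -0.0]
contact_force: [-1.2, -0.7, -0.0]
grip_width: 0.0884
finger_force: 0.0
```

```bash
python3 - <<'E'
from fit import *
go(.454,-.0555,.095,.095)
save("wrist","w1")
E
```

```text
pos [ 0.4605 -0.0573  0.2508] t 4.65 F [-1.2 -0.7 -0. ] w 0.0884 0.0
 tool-units now: [ 0.038 -0.106  2.597]  in target axes: [ 0.04  -0.105  2.597]  turn: [ 0.001 -0.001 -0.018]
```

View pics/w1.png

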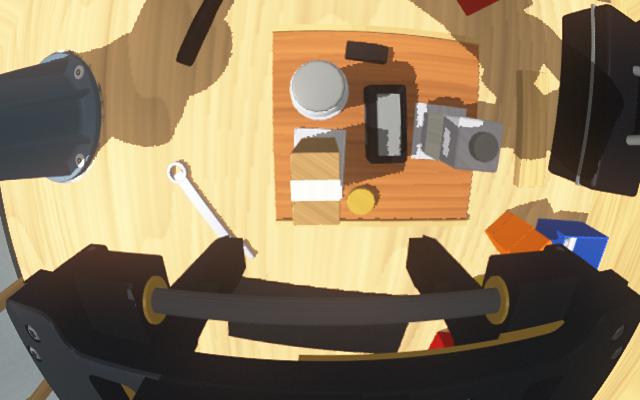

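The wrist view shows the carton at (315,180), the can at (320,90) and the tin at (470,140). The fingers are open and line up with the carton in x.

Call:
send_rows --steps "0.04 -0.105 0.5 0 0 0;0 0 0.5 0 0 0;0 0 0.5 0 0 0;0 0 0.5 0 0 0;0 0 0.4 0 0 0;0 0 0.2 0 0 0;0 0 0 0 0 0"

```text
time: 5.58
position: [0.4528, -0.0586, 0.0943]
orientation: [0.677, 0.736, -0.0, -0.001]
contact_force: [-0.2, 0.5, -0.4]
grip_width: 0.0878
finger_force: 0.0
```

Call:
send_rows --steps "0 0 0 0 0 0;0 0 0 0 0 0;0 0 0 0 0 0;0 0 0 0 0 0;0 0 0 0 0 0;0 0 0 0 0 0" --fingers 0 --squeeze 25

```text
time: 6.32
position: [0.4533, -0.058, 0.0948]
orientation: [0.676, 0.737, -0.0, 0.0]
contact_force: [-0.5, 0.4, 1.2]
grip_width: 0.0415
finger_force: 24.9
```

Call:
send_rows --steps "0 0 -0.3 0 0 0;0 0 -0.5 0 0 0;0 0 -0.6 0 0 0;0 0 -0.6 0 0 0;0 0 -0.4 0 0 0;-0.6 0 0 0 0 0;-0.6 0 0 0 0 0;-0.6 0 0 0 0 0;-0.6 0 0 0 0 0;-0.6 0 0 0 0 0;-0.6 0 0 0 0 0;-0.6 -0.05 0 0 0 0"

```text
time: 7.82
position: [0.4714, -0.3101, 0.2377]
orientation: [0.676, 0.737, 0.0, -0.001]
contact_force: [-0.3, -0.6, -2.4]
grip_width: 0.0419
finger_force: 24.9
```

Call:
send_rows --steps "0 0 0.5 0 0 0;0 0 0.6 0 0 0;0 0 0.6 0 0 0;0 0 0.5 0 0 0;0 0 0.2 0 0 0;0 0 0 0 0 0;0 0 0 0 0 0"

```text
time: 8.7
position: [0.4725, -0.31, 0.096]
orientation: [0.676, 0.737, -0.0, 0.001]
contact_force: [0.6, -0.1, -3.0]
grip_width: 0.0421
finger_force: 24.9
```

```bash
python3 - <<'E'
from fit import *
go(.472,-.311,.0865,.095)
E
```

```text
pos [ 0.4725 -0.31    0.096 ] t 8.7 F [ 0.6 -0.1 -3. ] w 0.0421 24.9
 tool-units now: [-0.015 -0.009  0.159]  in target axes: [-0.015 -0.009  0.159]  turn: [ 0.003  0.003 -0.02 ]
```

Call:
send_rows --steps "0 0 0.1 0 0 0;0 0 0.06 0 0 0;0 0 0 0 0 0;0 0 0 0 0 0"

```text
time: 9.2
position: [0.4719, -0.3098, 0.0856]
orientation: [0.676, 0.736, -0.0, 0.0]
contact_force: [-1.6, -0.2, 2.0]
grip_width: 0.042
finger_force: 25.0
```

Call:
send_rows --steps "0 0 0 0 0 0;0 0 0 0 0 0;0 0 0 0 0 0;0 0 0 0 0 0;0 0 -0.3 0 0 0;0 0 -0.6 0 0 0;0 0 -0.6 0 0 0;0 0 -0.6 0 0 0;0 0 -0.6 0 0 0;0 0 0 0 0 0" --fingers 1

```text
time: 10.45
position: [0.4733, -0.3108, 0.252]
orientation: [0.676, 0.737, -0.0, 0.004]
contact_force: [-0.0, 0.1, -0.2]
grip_width: 0.0881
finger_force: 0.0
```

```bash
python3 - <<'E'
from fit import *
env.camera("top")
print(fit("screw_carton",(.472,-.311,.09),.004,("top",)))
go(.4467,.0315,.25,.095)
E
```

```text
([0.4792, -0.3042, 0.3395], [('top', 0.74)])
pos [ 0.4717 -0.3093  0.2477] t 10.55 F [-0.2 -0.2  0.1] w 0.0883 0.0
 tool-units now: [ 5.695  0.067 -0.043]  in target axes: [ 5.694  0.124 -0.038]  turn: [ 0.001  0.002 -0.02 ]
```

Call:
send_rows --steps "0.71 0.02 0 0 0 0;0.71 0.02 0 0 0 0;0.71 0.02 0 0 0 0;0.71 0.02 0 0 0 0;0.71 0 0 0 0 0;0.71 0 0 0 0 0;0.71 0 0 0 0 0;0.72 0 0 0 0 0;0 0 0 0 0 0;0 0 0 0 0 0"

```text
time: 11.8
position: [0.4471, 0.031, 0.2462]
orientation: [0.676, 0.737, -0.001, -0.001]
contact_force: [0.1, 0.3, 0.0]
grip_width: 0.0883
finger_force: 0.0
```

```bash
python3 - <<'E'
from fit import *
env.camera("top")
print(fit("screw_carton",(.472,-.311,.09),.004,("top",)))
go(.4467,.0315,.0955,.095)
E
```

```text
([0.4738, -0.3068, 0.0958], [('top', 0.96)])
pos [0.4474 0.0303 0.2466] t 11.9 F [-0.6 -0.4 -0.2] w 0.088 0.0
 tool-units now: [ 0.02  -0.008  2.519]  in target axes: [ 0.021 -0.01   2.519]  turn: [-0.002  0.    -0.022]
```

Call:
send_rows --steps "0.02 0 0.5 0 0 0;0 0 0.6 0 0 0;0 0 0.6 0 0 0;0 0 0.5 0 0 0;0 0 0.3 0 0 0;0 0 0 0 0 0;0 0 0 0 0 0"

```text
time: 12.78
position: [0.448, 0.0317, 0.0978]
orientation: [0.677, 0.736, 0.0, 0.0]
contact_force: [-0.7, -0.2, 1.0]
grip_width: 0.0881
finger_force: 0.0
```

Call:
send_rows --steps "0 0 0 0 0 0;0 0 0 0 0 0;0 0 0 0 0 0;0 0 0 0 0 0;0 0 0 0 0 0;0 0 0 0 0 0" --fingers 0 --squeeze 25

```text
time: 13.52
position: [0.4474, 0.0325, 0.0973]
orientation: [0.676, 0.737, -0.0, -0.0]
contact_force: [-1.1, -0.2, 4.0]
grip_width: 0.0514
finger_force: 25.0
```

Call:
send_rows --steps "0 0 -0.3 0 0 0;0 0 -0.5 0 0 0;0 0 -0.6 0 0 0;0 0 -0.7 0 0 0;0 0 -0.4 0 0 0;-0.61 -0.19 0 0 0 0;-0.61 -0.19 0 0 0 0;-0.61 -0.19 0 0 0 0;-0.61 -0.19 0 0 0 0;-0.61 -0.19 0 0 0 0;-0.61 -0.19 0 0 0 0;-0.61 -0.2 0 0 0 0"

```text
time: 15.02
position: [0.3883, -0.2304, 0.2462]
orientation: [0.676, 0.736, 0.0, -0.001]
contact_force: [-0.0, 0.2, -3.2]
grip_width: 0.0513
finger_force: 25.0
```

Call:
send_rows --steps "-0.61 -0.2 0 0 0 0;-0.62 -0.2 0 0 0 0;0 0 0.5 0 0 0;0 0 0.6 0 0 0;0 0 0.6 0 0 0;0 0 0.4 0 0 0;0 0 0.2 0 0 0;0 0 0 0 0 0;0 0 0 0 0 0"

```text
time: 16.15
position: [0.3719, -0.3058, 0.11]
orientation: [0.676, 0.737, -0.0, 0.001]
contact_force: [0.4, -0.7, -3.2]
grip_width: 0.0512
finger_force: 25.0
```

```bash
python3 - <<'E'
from fit import *
go(.372,-.3055,.0890,.095)
E
```

```text
pos [ 0.3719 -0.3058  0.11  ] t 16.15 F [ 0.4 -0.7 -3.2] w 0.0512 25.0
 tool-units now: [0.006 0.002 0.351]  in target axes: [0.005 0.002 0.351]  turn: [ 0.002  0.003 -0.02 ]
```

Call:
send_rows --steps "0 0 0.2 0 0 0;0 0 0.1 0 0 0;0 0 0.04 0 0 0;0 0 0 0 0 0;0 0 0 0 0 0"

```text
time: 16.77
position: [0.3715, -0.3053, 0.0888]
orientation: [0.676, 0.737, 0.0, 0.0]
contact_force: [0.3, 0.7, -4.0]
grip_width: 0.0512
finger_force: 25.0
```

Call:
send_rows --steps "0 0 0 0 0 0;0 0 0 0 0 0;0 0 0 0 0 0;0 0 0 0 0 0;0 0 -0.3 0 0 0;0 0 -0.6 0 0 0;0 0 -0.6 0 0 0;0 0 -0.6 0 0 0;0 0 -0.6 0 0 0;0 0 0 0 0 0;0 0 0 0 0 0" --fingers 1

```text
time: 18.15
position: [0.3712, -0.3049, 0.25]
orientation: [0.676, 0.737, 0.0, -0.0]
contact_force: [-0.6, 0.6, 0.1]
grip_width: 0.0881
finger_force: 0.0
```

```bash
python3 - <<'E'
from fit import *
go(.603,-.001,.25,.095)
E
```

```text
pos [ 0.3712 -0.3049  0.25  ] t 18.15 F [-0.6  0.6  0.1] w 0.0881 0.0
 tool-units now: [4.718e+00 4.280e+00 1.000e-03]  in target axes: [ 4.675e+00  4.327e+00 -1.000e-03]  turn: [-0.001 -0.002 -0.02 ]
```

Call:
send_rows --steps "0.525 0.475 0 0 0 0;0.525 0.475 0 0 0 0;0.525 0.475 0 0 0 0;0.525 0.475 0 0 0 0;0.525 0.475 0 0 0 0;0.525 0.475 0 0 0 0;0.525 0.475 0 0 0 0;0.525 0.475 0 0 0 0;0.52 0.48 0 0 0 0;0 0 0 0 0 0;0 0 0 0 0 0"

```text
time: 19.52
position: [0.6022, -0.0014, 0.249]
orientation: [0.676, 0.737, -0.001, -0.001]
contact_force: [0.1, 0.4, 0.2]
grip_width: 0.0881
finger_force: 0.0
```

```bash
python3 - <<'E'
from fit import *
save("top","top2");env.camera("scene")
for l,p in (("spray_can",(.372,-.3055,0)),("screw_carton",(.474,-.307,.09))): print(fit(l,p,.004))
for l,p in (("round_plate",(.447,.032,.09)),("oblong_plate",(.453,-.056,.09))): print(fit(l,p,.009,("top",)))
go(.603,-.001,.0955,.095)
E
```

```text
([0.3662, -0.3034, 0.0382], [('scene', 0.63)])
([0.4731, -0.3054, 0.1513], [('top', 0.92), ('scene', 0.94)])
None
([0.4535, -0.0558, 0.0304], [('top', 0.82)])
pos [ 0.6031 -0.0018  0.251 ] t 19.93 F [-0.2  0.6 -0.6] w 0.0881 0.0
 tool-units now: [ 1.400e-02 -2.000e-03  2.591e+00]  in target axes: [ 1.400e-02 -1.000e-03  2.591e+00]  turn: [ 0.001  0.    -0.022]
```

View pics/top2.png

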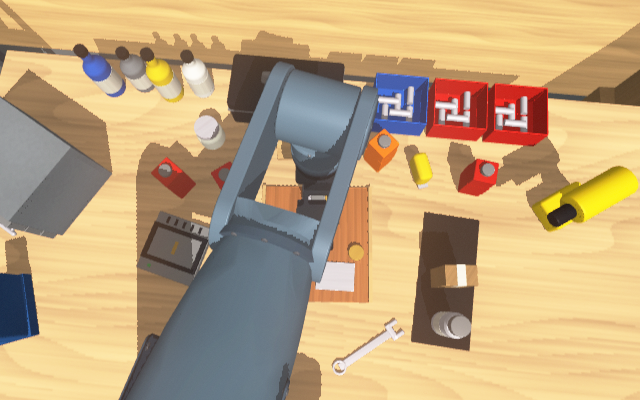

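The carton stands at (460,275) and the can at (450,325), both on the mat. The oblong plate is now bare at (335,277).

Call:
send_rows --steps "0 0 0.5 0 0 0;0 0 0.6 0 0 0;0 0 0.6 0 0 0;0 0 0.5 0 0 0;0 0 0.3 0 0 0;0 0 0.08 0 0 0;0 0 0 0 0 0;0 0 0 0 0 0"

```text
time: 20.92
position: [0.6042, -0.0014, 0.0973]
orientation: [0.676, 0.737, 0.001, 0.001]
contact_force: [-0.0, -0.1, -1.1]
grip_width: 0.0885
finger_force: 0.0
```

Call:
send_rows --steps "0 0 0 0 0 0;0 0 0 0 0 0;0 0 0 0 0 0;0 0 0 0 0 0;0 0 0 0 0 0;0 0 0 0 0 0" --fingers 0 --squeeze 25

```text
time: 21.68
position: [0.6031, -0.0013, 0.0959]
orientation: [0.676, 0.737, -0.0, -0.0]
contact_force: [-2.4, -0.0, 1.4]
grip_width: 0.0503
finger_force: 24.6
```

Call:
send_rows --steps "0 0 -0.3 0 0 0;0 0 -0.5 0 0 0;0 0 -0.6 0 0 0;0 0 -0.7 0 0 0;0 0 -0.4 0 0 0;-0.577 -0.11 0 0 0 0;-0.577 -0.11 0 0 0 0;-0.577 -0.11 0 0 0 0;-0.577 -0.11 0 0 0 0;-0.577 -0.11 0 0 0 0;-0.577 -0.11 0 0 0 0;-0.577 -0.11 0 0 0 0"

```text
time: 23.18
position: [0.5775, -0.2476, 0.2464]
orientation: [0.676, 0.737, 0.0, 0.0]
contact_force: [0.6, 0.5, -3.4]
grip_width: 0.0499
finger_force: 24.7
```

Call:
send_rows --steps "-0.577 -0.1 0 0 0 0;-0.577 -0.1 0 0 0 0;0 0 0.5 0 0 0;0 0 0.6 0 0 0;0 0 0.6 0 0 0;0 0 0.4 0 0 0;0 0 0.2 0 0 0;0 0 0.2 0 0 0;0 0 0 0 0 0;0 0 0 0 0 0"

```text
time: 24.42
position: [0.5723, -0.3171, 0.097]
orientation: [0.676, 0.737, 0.0, 0.001]
contact_force: [0.1, -0.5, -3.0]
grip_width: 0.05
finger_force: 24.7
```

```bash
python3 - <<'E'
from fit import *
go(.572,-.3165,.0875,.095)
E
```

```text
pos [ 0.5723 -0.3171  0.097 ] t 24.43 F [ 0.1 -0.5 -3. ] w 0.05 24.7
 tool-units now: [ 0.01  -0.004  0.158]  in target axes: [ 0.01  -0.004  0.158]  turn: [ 0.002  0.002 -0.02 ]
```

Next I release the tin, then move above the board's front-right to look with a clear view.

Call:
send_rows --steps "0 0 0.1 0 0 0;0 0 0.05 0 0 0;0 0 0 0 0 0;0 0 0 0 0 0"

```text
time: 24.92
position: [0.5718, -0.3167, 0.0872]
orientation: [0.676, 0.737, 0.0, 0.0]
contact_force: [-0.6, 0.2, -0.7]
grip_width: 0.0504
finger_force: 24.7
```

Call:
send_rows --steps "0 0 0 0 0 0;0 0 0 0 0 0;0 0 0 0 0 0;0 0 0 0 0 0;0 0 -0.3 0 0 0;0 0 -0.6 0 0 0;0 0 -0.6 0 0 0;0 0 -0.6 0 0 0;0 0 -0.6 0 0 0;0 0 0 0 0 0;0 0 0 0 0 0" --fingers 1

```text
time: 26.3
position: [0.5715, -0.3164, 0.2489]
orientation: [0.676, 0.737, -0.0, -0.0]
contact_force: [-0.0, 0.0, -1.1]
grip_width: 0.0881
finger_force: 0.0
```

```bash
python3 - <<'E'
from fit import *
save("top","top3");env.camera("scene")
a=.09
for l,p in (("round_plate",(.447,.032,a)),("oblong_plate",(.453,-.056,a)),("square_plate",(.603,0,a)),("battery",(.5283,.0038,.13)),): print(l,fit(l,p,.009,("top",)))
for l,p in (("mat",(.472,-.311,-.05)),("charger",(.48,.319,-.22))): print(l,fit(l,p,0,("top",)))
for l,p in (("spray_can",(.372,-.3055,0)),("screw_carton",(.474,-.307,.09)),("oil_tin",(.572,-.3165,.09))): print(l,fit(l,p,.004,("scene",)))
go(.5275,.004,.25,.11)
E
```

```text
round_plate ([0.4485, 0.0342, -0.1962], [('top', 0.97)])
oblong_plate ([0.4535, -0.0553, 0.0277], [('top', 0.96)])
square_plate ([0.6048, 0.0014, 0.0417], [('top', 0.95)])
battery ([0.5283, 0.0038, 0.13], [('top', 0.94)])
mat None
charger ([0.4805, 0.3189, -0.236], [('top', 0.98)])
spray_can ([0.3588, -0.3058, -0.0437], [('scene', 0.58)])
screw_carton ([0.4651, -0.307, 0.0413], [('scene', 0.8)])
oil_tin ([0.5679, -0.3134, 0.06], [('scene', 0.95)])
pos [ 0.5717 -0.3166  0.2487] t 26.85 F [-0.5 -0.5 -0.1] w 0.0877 0.0
 tool-units now: [ 5.387 -0.28  -0.02 ]  in target axes: [ 5.392 -0.145 -0.021]  turn: [-0.   -0.   -0.05]
```

View pics/top3.png

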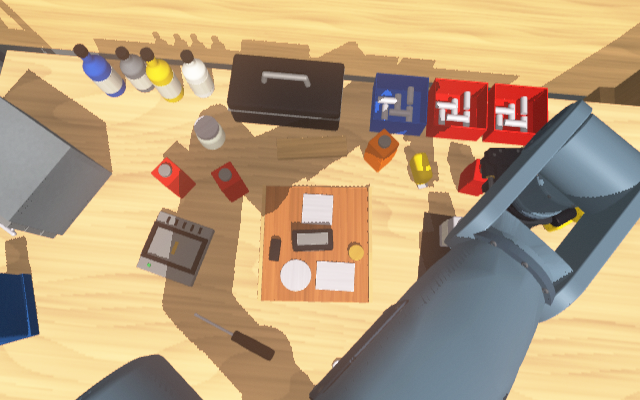

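The three plates are bare at (318,208), (296,275) and (335,276), and the battery at (312,239) has not moved.

Call:
send_rows --steps "0 -0.03 0 0 0 -0.05;0.6 -0.02 0 0 0 0;0.6 -0.02 0 0 0 0;0.6 -0.02 0 0 0 0;0.6 -0.02 0 0 0 0;0.6 -0.02 0 0 0 0;0.6 -0.02 0 0 0 0;0.6 -0.02 0 0 0 0;0.6 -0.02 0 0 0 0;0.59 0 0 0 0 0;0 0 0 0 0 0;0 0 0 0 0 0"

```text
time: 28.35
position: [0.525, 0.0031, 0.2491]
orientation: [0.667, 0.745, -0.0, 0.0]
contact_force: [0.9, 0.5, 0.9]
grip_width: 0.0881
finger_force: 0.0
```

```bash
python3 - <<'E'
from fit import *
save("top","top4");
for l,p in (("spray_can",(.372,-.3055,0)),("screw_carton",(.474,-.307,.09)),("oil_tin",(.572,-.3165,.09))): print(l,fit(l,p,.004,("top",)))
print(fit("mat",(.472,-.311,-.05),0,("top",)))
go(.528,.004,.022,.11)
E
```

```text
spray_can ([0.3736, -0.304, -0.2518], [('top', 0.94)])
screw_carton ([0.4739, -0.3068, 0.098], [('top', 0.97)])
oil_tin ([0.5728, -0.3152, 0.0553], [('top', 0.95)])
([0.4723, -0.3106, -0.0528], [('top', 0.62)])
pos [0.525  0.0027 0.2489] t 28.6 F [-0.5  0.1 -0. ] w 0.0881 0.0
 tool-units now: [0.016 0.052 3.781]  in target axes: [0.016 0.052 3.781]  turn: [-0.     0.    -0.002]
```

All three stand on the mat near their slots, so I go down to the battery.

Call:
send_rows --steps "0.016 0.05 0.4 0 0 0;0 0 0.6 0 0 0;0 0 0.6 0 0 0;0 0 0.6 0 0 0;0 0 0.5 0 0 0;0 0 0.5 0 0 0;0 0 0.3 0 0 0;0 0 0.18 0 0 0;0 0 0.1 0 0 0;0 0 0 0 0 0;0 0 0 0 0 0"

```text
time: 29.98
position: [0.5284, 0.0048, 0.0229]
orientation: [0.667, 0.745, 0.0, 0.001]
contact_force: [0.1, 0.1, -0.3]
grip_width: 0.0881
finger_force: 0.0
```

Call:
send_rows --steps "0 0 0 0 0 0;0 0 0 0 0 0;0 0 0 0 0 0;0 0 0 0 0 0;0 0 0 0 0 0;0 0 0 0 0 0" --fingers 0 --squeeze 25

```text
time: 30.72
position: [0.5274, 0.0049, 0.0221]
orientation: [0.667, 0.745, -0.0, -0.0]
contact_force: [-2.4, 0.9, 2.2]
grip_width: 0.0459
finger_force: 24.9
```

```bash
python3 - <<'E'
from fit import *
go(.4805,.319,.25,-.23)
E
```

```text
pos [0.5274 0.0049 0.0221] t 30.73 F [-2.4  0.9  2.2] w 0.0459 24.9
 tool-units now: [ 5.29  -0.205 -3.798]  in target axes: [ 4.919 -1.955 -3.799]  turn: [-0.002 -0.     0.68 ]
```

Call:
send_rows --steps "0 0 -0.3 0 0 0;0 0 -0.5 0 0 0;0 0 -0.6 0 0 0;0 0 -0.6 0 0 0;0 0 -0.5 0 0 0;0.6 -0.02 0 0 0 0;0.6 -0.02 0 0 0 0;0.6 -0.02 0 0 0 0;0.6 -0.02 0 0 0 0;0.6 -0.02 0 0 0 0;0.6 -0.02 0 0 0 0;0.6 -0.02 0 0 0 0"

```text
time: 32.22
position: [0.4913, 0.2556, 0.1728]
orientation: [0.667, 0.745, 0.0, 0.0]
contact_force: [0.3, -0.9, -3.8]
grip_width: 0.0462
finger_force: 24.9
```

Call:
send_rows --steps "0.55 -0.03 0 0 0 0;0.54 -0.03 0 0 0 0;0 0 0 0 0 0.34;0 0 0 0 0 0.34;0 0 0 0 0 0;0 0 0 0 0 0"

```text
time: 32.98
position: [0.4809, 0.3189, 0.1724]
orientation: [0.783, 0.623, 0.0, -0.0]
contact_force: [-0.1, 0.8, -4.0]
grip_width: 0.046
finger_force: 24.9
```

```bash
python3 - <<'E'
from fit import *
go(.4805,.319,.034,-.23)
save("wrist","w2")
E
```

```text
pos [0.4809 0.3189 0.1724] t 32.98 F [-0.1  0.8 -4. ] w 0.046 24.9
 tool-units now: [-1.000e-03 -7.000e-03  2.307e+00]  in target axes: [-0.    -0.007  2.307]  turn: [ 0.    -0.     0.006]
```

View pics/w2.png

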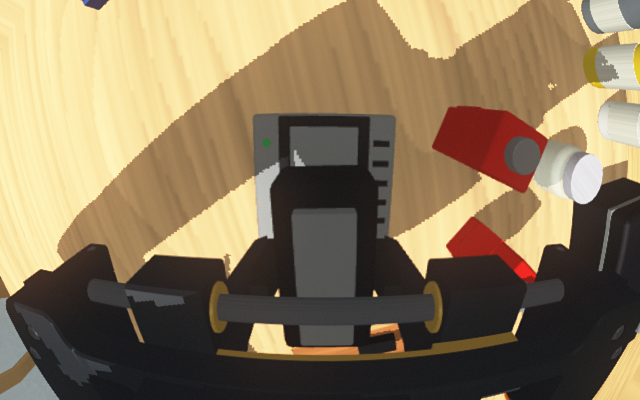

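The wrist view shows the battery (325,255) square over the charger's recess (rim about 280–368, centre 324). The red tins are clear of the gripper.

Call:
send_rows --steps "0 0 0.4 0 0 0;0 0 0.5 0 0 0;0 0 0.5 0 0 0;0 0 0.4 0 0 0;0 0 0.2 0 0 0;0 0 0.15 0 0 0;0 0 0.08 0 0 0;0 0 0 0 0 0;0 0 0 0 0 0"

```text
time: 34.15
position: [0.4815, 0.3193, 0.039]
orientation: [0.784, 0.621, 0.001, 0.0]
contact_force: [-0.1, 0.2, -4.0]
grip_width: 0.0457
finger_force: 24.9
```

```bash
python3 - <<'E'
from fit import *
go(.4805,.319,.0335,-.23)
E
```

```text
pos [0.4815 0.3193 0.039 ] t 34.15 F [-0.1  0.2 -4. ] w 0.0457 24.9
 tool-units now: [-0.008 -0.015  0.092]  in target axes: [-0.008 -0.015  0.092]  turn: [ 0.002 -0.001  0.   ]
```

Call:
send_rows --steps "0 0 0.05 0 0 0;0 0 0.03 0 0 0;0 0 0 0 0 0;0 0 0 0 0 0"

```text
time: 34.65
position: [0.481, 0.319, 0.0335]
orientation: [0.784, 0.621, -0.0, -0.0]
contact_force: [-0.3, 0.3, -4.1]
grip_width: 0.0458
finger_force: 24.9
```

Call:
send_rows --steps "0 0 0 0 0 0;0 0 0 0 0 0;0 0 0 0 0 0;0 0 0 0 0 0;0 0 -0.3 0 0 0;0 0 -0.6 0 0 0;0 0 -0.6 0 0 0;0 0 -0.6 0 0 0;0 0 -0.6 0 0 0;0 0 -0.6 0 0 0;0 0 -0.3 0 0 0;0 0 0 0 0 0" --fingers 1

```text
time: 36.15
position: [0.4816, 0.3193, 0.2512]
orientation: [0.784, 0.621, 0.002, 0.0]
contact_force: [-0.3, 0.2, -0.3]
grip_width: 0.0883
finger_force: 0.0
```

```bash
python3 - <<'E'
from fit import *
go(.572,-.3163,.25,.095)
E
```

```text
pos [0.4816 0.3193 0.2512] t 36.15 F [-0.3  0.2 -0.3] w 0.0883 0.0
 tool-units now: [-9.971  3.882  0.012]  in target axes: [-10.689   0.495   0.02 ]  turn: [ 0.006 -0.003 -0.65 ]
```

Call:
send_rows --steps "0 0 0 0 0 -0.325;0 0 0 0 0 -0.325;-0.7 0.03 0 0 0 0;-0.7 0.03 0 0 0 0;-0.7 0.03 0 0 0 0;-0.7 0.03 0 0 0 0;-0.7 0.03 0 0 0 0;-0.7 0.03 0 0 0 0;-0.7 0.03 0 0 0 0;-0.7 0.03 0 0 0 0;-0.7 0.03 0 0 0 0;-0.7 0.03 0 0 0 0"

```text
time: 37.65
position: [0.5378, -0.0984, 0.2474]
orientation: [0.673, 0.74, -0.001, -0.002]
contact_force: [0.5, -0.5, -1.1]
grip_width: 0.0881
finger_force: 0.0
```

Call:
send_rows --steps "-0.7 0.04 0 0 0 0;-0.7 0.04 0 0 0 0;-0.7 0.04 0 0 0 0;-0.7 0.04 0 0 0 0;-0.7 0.04 0 0 0 0;-0.19 0 0 0 0 0;0 0 0 0 0 0;0 0 0 0 0 0"

```text
time: 38.65
position: [0.5715, -0.3151, 0.2489]
orientation: [0.672, 0.74, 0.0, -0.001]
contact_force: [-0.4, 0.1, 0.2]
grip_width: 0.0882
finger_force: 0.0
```

```bash
python3 - <<'E'
from fit import *
im=save("top","top5")
print(fit("battery",(.481,.319,-.23),.020,("top",)),fit("charger",(.48,.319,-.22),0,("top",)))
for l,p in (("oblong_plate",(.453,-.056,.03)),("square_plate",(.603,0,.04))): print(l,fit(l,p,.009,("top",)))
cv2.imwrite("pics/crop5.png",cv2.resize(im[195:295,125:385,::-1],None,fx=3,fy=3,interpolation=cv2.INTER_CUBIC))
go(.572,-.3163,.0868,.095)
E
```

```text
([0.4829, 0.3174, -0.2184], [('top', 0.92)]) ([0.4805, 0.319, -0.2368], [('top', 0.73)])
oblong_plate ([0.4532, -0.0555, 0.0178], [('top', 0.95)])
square_plate ([0.6056, 0.0004, 0.0492], [('top', 0.96)])
pos [ 0.5719 -0.3157  0.2498] t 38.9 F [-0.2 -0.1 -0.9] w 0.088 0.0
 tool-units now: [-0.009 -0.     2.717]  in target axes: [-9.000e-03  1.000e-03  2.717e+00]  turn: [0.001 0.    0.002]
```

View pics/crop5.png

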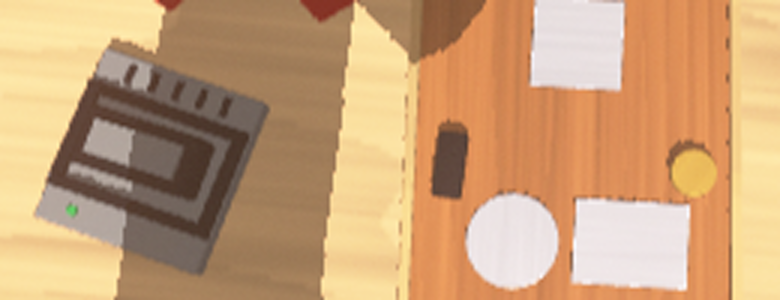

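The battery lies centred and lengthwise in the recess (crop (135,150)). Now I fetch the tin.

Call:
send_rows --steps "0 0 0.5 0 0 0;0 0 0.6 0 0 0;0 0 0.6 0 0 0;0 0 0.5 0 0 0;0 0 0.3 0 0 0;0 0 0.2 0 0 0;0 0 0 0 0 0;0 0 0 0 0 0"

```text
time: 39.9
position: [0.5724, -0.3172, 0.0888]
orientation: [0.673, 0.74, 0.0, 0.001]
contact_force: [-0.2, 0.5, 0.4]
grip_width: 0.0879
finger_force: 0.0
```

Call:
send_rows --steps "0 0 0 0 0 0;0 0 0 0 0 0;0 0 0 0 0 0;0 0 0 0 0 0;0 0 0 0 0 0;0 0 0 0 0 0" --fingers 0 --squeeze 25

```text
time: 40.65
position: [0.5716, -0.3167, 0.0876]
orientation: [0.673, 0.74, -0.0, -0.0]
contact_force: [-0.7, -0.3, 0.9]
grip_width: 0.0498
finger_force: 24.7
```

```bash
python3 - <<'E'
from fit import *
go(.6045,-.0005,.25,.08)
E
```

```text
pos [ 0.5716 -0.3167  0.0876] t 40.65 F [-0.7 -0.3  0.9] w 0.0498 24.7
 tool-units now: [ 5.194  1.045 -2.707]  in target axes: [ 5.209  0.968 -2.707]  turn: [-0.    0.    0.03]
```

Call:
send_rows --steps "0 0 -0.3 0 0 0;0 0 -0.5 0 0 0;0 0 -0.6 0 0 0;0 0 -0.7 0 0 0;0 0 -0.5 0 0 0;0.58 0.11 0 0 0 0;0.58 0.12 0 0 0 0;0.58 0.12 0 0 0 0;0.58 0.12 0 0 0 0;0.58 0.12 0 0 0 0;0.58 0.12 0 0 0 0;0.58 0.12 0 0 0 0"

```text
time: 42.15
position: [0.598, -0.068, 0.2441]
orientation: [0.673, 0.74, 0.0, -0.0]
contact_force: [1.0, -0.3, -4.2]
grip_width: 0.0501
finger_force: 24.7
```

Call:
send_rows --steps "0.58 0.11 0 0 0 0;0.55 0.105 0 0 0 0.03;0 0 0 0 0 0;0 0 0.5 0 0 0;0 0 0.6 0 0 0;0 0 0.6 0 0 0;0 0 0.3 0 0 0;0 0 0.2 0 0 0;0 0 0 0 0 0;0 0 0 0 0 0"

```text
time: 43.4
position: [0.6056, -0.0009, 0.1129]
orientation: [0.678, 0.735, 0.001, 0.001]
contact_force: [1.1, 0.1, -4.2]
grip_width: 0.0501
finger_force: 24.8
```

```bash
python3 - <<'E'
from fit import *
go(.6045,-.0005,.0972,.08)
E
```

```text
pos [ 0.6056 -0.0009  0.1129] t 43.4 F [ 1.1  0.1 -4.2] w 0.0501 24.8
 tool-units now: [ 0.008 -0.018  0.262]  in target axes: [ 0.008 -0.017  0.262]  turn: [ 0.005  0.001 -0.   ]
```

Call:
send_rows --steps "0 0 0.15 0 0 0;0 0 0.07 0 0 0;0 0 0.03 0 0 0;0 0 0 0 0 0;0 0 0 0 0 0"

```text
time: 44.02
position: [0.6046, -0.0007, 0.0967]
orientation: [0.678, 0.735, 0.0, 0.0]
contact_force: [-1.9, 0.6, -0.5]
grip_width: 0.05
finger_force: 24.8
```

Call:
send_rows --steps "0 0 0 0 0 0;0 0 0 0 0 0;0 0 0 0 0 0;0 0 0 0 0 0;0 0 -0.3 0 0 0;0 0 -0.6 0 0 0;0 0 -0.6 0 0 0;0 0 -0.6 0 0 0;0 0 -0.5 0 0 0;0 0 0 0 0 0" --fingers 1

```text
time: 45.28
position: [0.6064, -0.001, 0.257]
orientation: [0.678, 0.735, 0.002, 0.003]
contact_force: [-0.3, -0.6, 0.5]
grip_width: 0.0881
finger_force: 0.0
```

```bash
python3 - <<'E'
from fit import *
go(.473,-.3085,.25,.09)
E
```

```text
pos [ 0.6064 -0.001   0.257 ] t 45.27 F [-0.3 -0.6  0.5] w 0.0881 0.0
 tool-units now: [-4.931 -2.627  0.107]  in target axes: [-4.905 -2.675  0.116]  turn: [ 0.014  0.004 -0.02 ]
```

Call:
send_rows --steps "-0.55 -0.29 0 0 0 0;-0.55 -0.29 0 0 0 0;-0.55 -0.29 0 0 0 0;-0.55 -0.29 0 0 0 0;-0.55 -0.29 0 0 0 0;-0.55 -0.29 0 0 0 0;-0.55 -0.29 0 0 0 0;-0.55 -0.29 0 0 0 0;-0.53 -0.3 0 0 0 -0.02;0 0 0 0 0 0;0 0 0 0 0 0"

```text
time: 46.65
position: [0.4714, -0.3074, 0.2518]
orientation: [0.675, 0.738, 0.0, -0.001]
contact_force: [0.1, 1.2, -0.1]
grip_width: 0.0881
finger_force: 0.0
```

```bash
python3 - <<'E'
from fit import *
env.camera("top")
print(fit("oil_tin",(.6045,-.0005,.08),.013,("top",)))
go(.473,-.3085,.0862,.09)
E
```

```text
([0.6057, 0.0015, 0.0693], [('top', 0.95)])
pos [ 0.4718 -0.3069  0.2522] t 46.75 F [0.9 1.  0.1] w 0.0883 0.0
 tool-units now: [-0.03   0.018  2.766]  in target axes: [-0.028  0.017  2.766]  turn: [-0.    -0.002  0.002]
```

The tin sits on the square plate at (.606, .001). Carton next.

Call:
send_rows --steps "-0.01 0.02 0.5 0 0 0;0 0 0.6 0 0 0;0 0 0.6 0 0 0;0 0 0.5 0 0 0;0 0 0.35 0 0 0;0 0 0.2 0 0 0;0 0 0 0 0 0;0 0 0 0 0 0"

```text
time: 47.75
position: [0.4734, -0.3088, 0.0885]
orientation: [0.674, 0.738, -0.0, 0.001]
contact_force: [0.6, 0.0, -0.2]
grip_width: 0.0883
finger_force: 0.0
```

Call:
send_rows --steps "0 0 0 0 0 0;0 0 0 0 0 0;0 0 0 0 0 0;0 0 0 0 0 0;0 0 0 0 0 0;0 0 0 0 0 0" --fingers 0 --squeeze 25

```text
time: 48.5
position: [0.4727, -0.3086, 0.0875]
orientation: [0.675, 0.738, -0.0, -0.0]
contact_force: [-0.5, -0.2, 0.7]
grip_width: 0.0417
finger_force: 25.0
```

```bash
python3 - <<'E'
from fit import *
go(.4533,-.0562,.25,.07)
E
```

```text
pos [ 0.4727 -0.3086  0.0875] t 48.5 F [-0.5 -0.2  0.7] w 0.0417 25.0
 tool-units now: [ 4.219  0.056 -2.708]  in target axes: [ 4.219 -0.028 -2.709]  turn: [-0.   -0.    0.04]
```

Call:
send_rows --steps "0 0 -0.3 0 0 0;0 0 -0.5 0 0 0;0 0 -0.6 0 0 0;0 0 -0.7 0 0 0;0 0 -0.5 0 0 0;0.6 0.01 0 0 0 0;0.6 0.01 0 0 0 0;0.6 0.01 0 0 0 0;0.6 0.01 0 0 0 0;0.6 0.01 0 0 0 0;0.6 0 0 0 0 0;0.6 0 0 0 0 0.04"

```text
time: 50.0
position: [0.4527, -0.0561, 0.2444]
orientation: [0.682, 0.731, 0.0, 0.0]
contact_force: [-0.2, 0.1, -3.0]
grip_width: 0.0418
finger_force: 25.1
```

Call:
send_rows --steps "0 0 0 0 0 0;0 0 0.5 0 0 0;0 0 0.6 0 0 0;0 0 0.6 0 0 0;0 0 0.4 0 0 0;0 0 0.2 0 0 0;0 0 0 0 0 0;0 0 0 0 0 0"

```text
time: 51.0
position: [0.454, -0.0579, 0.1067]
orientation: [0.682, 0.731, 0.0, 0.001]
contact_force: [-0.5, -0.2, -2.7]
grip_width: 0.0418
finger_force: 25.1
```

```bash
python3 - <<'E'
from fit import *
go(.4533,-.0567,.097,.07)
E
```

```text
pos [ 0.454  -0.0579  0.1067] t 51.0 F [-0.5 -0.2 -2.7] w 0.0418 25.1
 tool-units now: [ 0.02  -0.01   0.161]  in target axes: [ 0.02  -0.01   0.161]  turn: [ 0.004  0.002 -0.   ]
```

Call:
send_rows --steps "0.01 0 0.09 0 0 0;0 0 0.05 0 0 0;0 0 0.01 0 0 0;0 0 0 0 0 0;0 0 0 0 0 0"

```text
time: 51.62
position: [0.4531, -0.0568, 0.0966]
orientation: [0.682, 0.731, 0.0, 0.0]
contact_force: [1.3, 0.1, -2.6]
grip_width: 0.0419
finger_force: 25.1
```

Call:
send_rows --steps "0 0 0 0 0 0;0 0 0 0 0 0;0 0 0 0 0 0;0 0 0 0 0 0;0 0 -0.3 0 0 0;0 0 -0.6 0 0 0;0 0 -0.6 0 0 0;0 0 -0.6 0 0 0;0 0 -0.5 0 0 0;0 0 0 0 0 0;0 0 0 0 0 0" --fingers 1

```text
time: 53.0
position: [0.4525, -0.0565, 0.2515]
orientation: [0.682, 0.731, -0.0, -0.001]
contact_force: [0.1, 0.3, -0.9]
grip_width: 0.088
finger_force: 0.0
```

```bash
python3 - <<'E'
from fit import *
go(.3725,-.305,.25,.09)
E
```

```text
pos [ 0.4525 -0.0565  0.2515] t 53.0 F [ 0.1  0.3 -0.9] w 0.088 0.0
 tool-units now: [-4.038 -1.62   0.024]  in target axes: [-4.004 -1.701  0.024]  turn: [-0.002 -0.001 -0.04 ]
```

Call:
send_rows --steps "-0.5 -0.2 0 0 0 0;-0.5 -0.2 0 0 0 0;-0.5 -0.2 0 0 0 0;-0.5 -0.2 0 0 0 0;-0.5 -0.2 0 0 0 0;-0.5 -0.2 0 0 0 0;-0.5 -0.21 0 0 0 0;-0.54 -0.21 0 0 0 0;0 0 0 0 0 0;0 0 0 0 0 0"

```text
time: 54.25
position: [0.3727, -0.3044, 0.2511]
orientation: [0.682, 0.731, 0.0, -0.001]
contact_force: [-0.3, 1.0, 0.0]
grip_width: 0.0881
finger_force: 0.0
```

```bash
python3 - <<'E'
from fit import *
env.camera("top")
print(fit("screw_carton",(.453,-.056,.07),.013,("top",)),fit("spray_can",(.3736,-.304,0),.004,("top",)))
go(.3725,-.305,.0885,.07)
E
```

```text
([0.4556, -0.0566, 0.0423], [('top', 0.94)]) ([0.3734, -0.3045, 0.0935], [('top', 0.95)])
pos [ 0.3733 -0.3043  0.2521] t 54.4 F [0.1 1.3 0.3] w 0.0879 0.0
 tool-units now: [-0.014 -0.013  2.726]  in target axes: [-0.011 -0.013  2.726]  turn: [-0.001 -0.002  0.002]
```

The carton is on its plate. Can next.

Call:
send_rows --steps "0 0 0.5 0 0 0;0 0 0.6 0 0 0;0 0 0.6 0 0 0;0 0 0.5 0 0 0;0 0 0.3 0 0 0;0 0 0.2 0 0 0;0 0 0 0 0 0;0 0 0 0 0 0"

```text
time: 55.4
position: [0.3736, -0.3057, 0.0913]
orientation: [0.682, 0.732, -0.0, 0.001]
contact_force: [-0.1, 0.6, 0.8]
grip_width: 0.0879
finger_force: 0.0
```

Call:
send_rows --steps "0 0 0 0 0 0;0 0 0 0 0 0;0 0 0 0 0 0;0 0 0 0 0 0;0 0 0 0 0 0;0 0 0 0 0 0" --fingers 0 --squeeze 25

```text
time: 56.15
position: [0.3729, -0.3055, 0.0906]
orientation: [0.682, 0.731, -0.0, -0.0]
contact_force: [-2.2, -0.1, 2.6]
grip_width: 0.0512
finger_force: 25.0
```

```bash
python3 - <<'E'
from fit import *
go(.448,.033,.25,.07)
E
```

```text
pos [ 0.3729 -0.3055  0.0906] t 56.15 F [-2.2 -0.1  2.6] w 0.0512 25.0
 tool-units now: [ 5.539  1.643 -2.658]  in target axes: [ 5.54   1.644 -2.656]  turn: [-0.001  0.     0.   ]
```

Call:
send_rows --steps "0 0 -0.3 0 0 0;0 0 -0.5 0 0 0;0 0 -0.6 0 0 0;0 0 -0.7 0 0 0;0 0 -0.6 0 0 0;0.55 0.165 0 0 0 0;0.55 0.165 0 0 0 0;0.55 0.165 0 0 0 0;0.55 0.165 0 0 0 0;0.55 0.165 0 0 0 0;0.55 0.165 0 0 0 0;0.55 0.165 0 0 0 0"

```text
time: 57.65
position: [0.4258, -0.0686, 0.2517]
orientation: [0.682, 0.731, 0.0, -0.001]
contact_force: [0.1, -1.0, -2.9]
grip_width: 0.0514
finger_force: 24.9
```

Call:
send_rows --steps "0.55 0.165 0 0 0 0;0.55 0.165 0 0 0 0;0.59 0.16 0 0 0 0;0 0 0 0 0 0;0 0 0.5 0 0 0;0 0 0.6 0 0 0;0 0 0.6 0 0 0;0 0 0.4 0 0 0;0 0 0.2 0 0 0;0 0 0 0 0 0;0 0 0 0 0 0"

```text
time: 59.02
position: [0.4491, 0.0328, 0.1155]
orientation: [0.682, 0.731, 0.0, 0.001]
contact_force: [0.1, -0.8, -3.4]
grip_width: 0.0517
finger_force: 25.0
```

```bash
python3 - <<'E'
from fit import *
go(.448,.033,.1002,.07)
E
```

```text
pos [0.4491 0.0328 0.1155] t 59.02 F [ 0.1 -0.8 -3.4] w 0.0517 25.0
 tool-units now: [ 0.004 -0.018  0.255]  in target axes: [ 0.004 -0.018  0.255]  turn: [ 0.003  0.001 -0.   ]
```

Call:
send_rows --steps "0 0 0.15 0 0 0;0 0 0.07 0 0 0;0 0 0.025 0 0 0;0 0 0 0 0 0;0 0 0 0 0 0"

```text
time: 59.65
position: [0.4484, 0.0331, 0.0999]
orientation: [0.682, 0.731, 0.0, 0.0]
contact_force: [0.0, -0.1, -3.2]
grip_width: 0.0513
finger_force: 25.0
```

Call:
send_rows --steps "0 0 0 0 0 0;0 0 0 0 0 0;0 0 0 0 0 0;0 0 0 0 0 0;0 0 -0.3 0 0 0;0 0 -0.6 0 0 0;0 0 -0.6 0 0 0;0 0 -0.6 0 0 0;0 0 -0.5 0 0 0;0 0 0 0 0 0" --fingers 1

```text
time: 60.9
position: [0.4497, 0.0329, 0.2582]
orientation: [0.682, 0.731, 0.001, 0.002]
contact_force: [-0.4, 0.0, -0.7]
grip_width: 0.0879
finger_force: 0.0
```

Call:
send_rows --steps "-0.7 0 0 0 0 0;-0.7 0 0 0 0 0;-0.7 0 0 0 0 0;-0.7 0 0 0 0 0;-0.7 0 0 0 0 0;-0.7 0 0 0 0 0;-0.7 0 0 0 0 0;-0.5 0 0 0 0 0;0 0 0 0 0 0;0 0 0 0 0 0"

```text
time: 62.15
position: [0.4704, -0.289, 0.2544]
orientation: [0.682, 0.731, 0.0, -0.001]
contact_force: [-0.7, 0.2, -0.1]
grip_width: 0.0883
finger_force: 0.0
```

```bash
python3 - <<'E'
from fit import *
im=save("top","top9");env.camera("scene")
for l,p,z in (("spray_can",(.448,.033,0),.013),("screw_carton",(.454,-.056,.07),.013),("oil_tin",(.6045,0,.07),.013),("battery",(.482,.318,-.23),.02)): print(l,fit(l,p,z,("top",)),fit(l,p,z,("scene",)))
cv2.imwrite("pics/crop9.png",cv2.resize(im[165:315,125:385,::-1],None,fx=3,fy=3,interpolation=cv2.INTER_CUBIC))
go(0,0,0,.07)
E
```

```text
spray_can ([0.4487, 0.0331, 0.112], [('top', 0.95)]) ([0.4409, 0.0344, 0.1825], [('scene', 0.85)])
screw_carton ([0.454, -0.0558, 0.094], [('top', 0.98)]) ([0.4476, -0.0538, 0.0619], [('scene', 0.96)])
oil_tin ([0.6045, 0.0029, 0.123], [('top', 0.94)]) ([0.6012, 0.0024, 0.0464], [('scene', 0.94)])
battery ([0.4831, 0.3179, -0.2253], [('top', 0.93)]) ([0.4765, 0.3206, -0.1628], [('scene', 0.95)])
pos [ 0.471  -0.2899  0.256 ] t 62.65 F [-0.5  0.1 -0.5] w 0.0881 0.0
 tool-units now: [ 5.372 -7.492  4.264]  in target axes: [ 5.369 -7.493  4.267]  turn: [0.    0.001 0.001]
```

View pics/crop9.png

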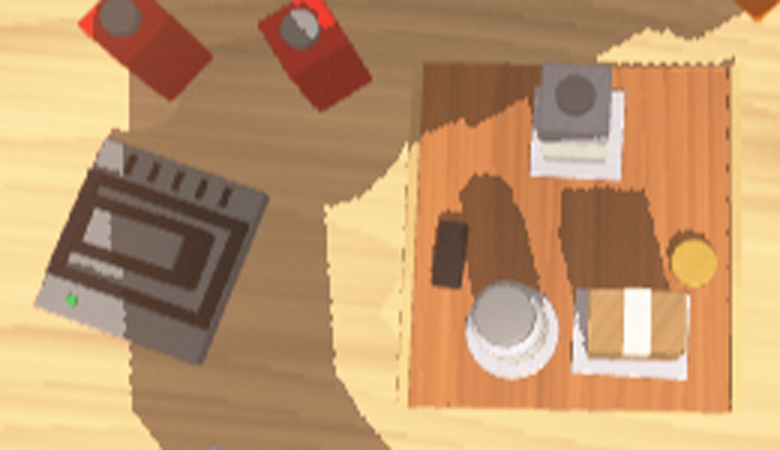

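The tin (575,100), can (505,315) and carton (635,325) all stand upright and centred on their own plates. The battery (135,245) lies in the recess, and the arm touches nothing.

```bash
python3 -c "
from station import env
print(env.finish_job())"
```

```text
the job is handed in; nothing more can be done
None
```

The job is handed in: the battery lies in the charger's recess and the can, tin and carton are back upright on their own plates, by my final camera check; the hand-in returned no verdict.

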